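# Draw the brass bar from the stock rack and lay it against the marking-out stop

## Task

Get the brass bar ready for marking out: pressing lightly on the end that shows, draw it flat out of its slot in the grey-green rack, then carry it to the cast-iron marking-out plate and lay it flat with its whole long edge drawn up snug against the bolted steel stop. Set it down gently, and leave the other bars in their slots and the try square where it lies.

Things in the scene. Friction and masses are not known exactly. Their poses are not given: they have to be found in the camera images.
- brass_bar_center (a point): brass-yellow flat bar, 140 x 50 x 10 mm, about 0.6 kg. It slides easily on wood and iron; fingertips hold better on its dry top. Ground faces: a knock or press of over 90 N marks them. Point: its centre, 5 mm above its underside; x along its length, y across, z up. It starts flat in one of the rack's three slots, along it, only its front 30 to 43 mm showing before the roof
- steel_bar_center (a point): dark steel bar of the same size in another slot; centre, same axes. Must stay
- alu_bar_center (a point): pale aluminium bar of the same size in another slot; centre, same axes. Must stay
- rack: fixed rack of grey-green painted plywood for flat bars on the bench. Origin: at bench level under the middle of the roof's front edge; x points into the slots (bars are drawn out along -x), y across the slots, z up. Base board 9 mm thick, x -160 to 125 mm, 190 mm wide; bars lie on it, their tops 19 mm above the bench. Three slots 56 mm wide, centred at y -60, 0 and 60 mm
- rack_mouth (a point): middle of the roof's front edge, at its top, 32 mm above the bench; axes as the rack. The roof covers the slots from here 125 mm back, its underside 26 mm above the bench. In front of it the bare-wood 4 mm dividers between the slots run on for 45 mm, 22 mm above the bench (3 mm above the bars' tops), so a bar's sides cannot be reached there
- rack_ledge (a point): middle of the rack's open flat ledge, on its top, 9 mm above the bench; axes as the rack. The ledge runs 57 mm either way along x (from the dividers' ends to the board's front edge) and 95 mm either way along y. A bar drawn out onto it can be gripped by its long sides
- markplate: fixed cast-iron marking-out plate, 240 x 240 mm, flat top 30 mm above the bench. Origin: centre of its underside; x points away from the stop (roughly away from the robot), y along the stop, z up. The stop is bolted on top near the side next to the robot. Beyond x = 60 mm the plate is taken by the try square
- stop_mid (a point): middle of the working face of the stop, at the height of the plate's top; axes as the plate; 75 mm from the plate's centre along -x. The stop is a steel rail 200 mm long along y (100 mm either way), 20 mm wide behind this face, 12 mm high above the plate's top, with two screw heads 5 mm higher; its working face looks along +x
- square: steel try square lying flat on the rear of the marking-out plate, up to 14 mm high: wooden stock 50 x 16 x 14 mm, thin blade 90 x 18 x 3 mm at right angles to it. Origin under the middle of the stock; its x is the blade's direction and runs along the plate's y. Must stay
Things that resemble listed ones, but are neither listed nor needed, are in the scene too. Leave any pink look-alike of the part that bears brass_bar_center alone.

How it is judged:
By the outcome, as a careful person would: the job done as asked, in the order asked, and still so for the second after the job is handed in, with the robot touching nothing.
It also fails if it takes over 72 s, if anything falls off the work surface, if the arm or the gripper's body presses on something with over 40 N, if the wrist force passes 120 N, or if a joint passes its speed limit or range.

## Robot

A 6-joint arm with a two-finger parallel gripper is mounted at the origin on the work surface. World frame = base frame: x ahead of the robot, y to its left, z up, the work surface at z = 0. Lengths are in m, angles in degrees, forces in N, time in s.
With the tool pointing down it reaches from about 0.25 to 0.775 m from the base axis. Payload 4 kg.
Tool frame: the origin (TCP) lies midway between the tips of the shut fingers; the grasp point (between the pads) lies 19 mm behind it; z points along the fingers, y is the direction in which the jaws open and shut (so a half turn about z gives the same grasp; the last joint's range is limited). The gripper opens to 85 mm and grips with 20 to 120 N. Pads are 22 mm wide; open, the fingers measure 114 mm over their backs; the gripper's body (76 mm by 85 mm) begins 54 mm behind the grasp point. The pads swing forward as they close: fully open they stand 13 mm farther back than shut.
Start: joints at [-75.693, 4.996, 78.535, -0, 96.463, -5.907], TCP at [0.19, -0.516, 0.231] pointing down, gripper open.
Joint ranges: [-177.83, 177.83], [-43.37, 116.18], [15.69, 146.23], [-61.86, 241.86], [9.47, 152.12], [-147.06, 147.06]. Speed limits (degrees/s): [159.86, 159.86, 180, 180, 180, 180].

## Interface

Orientations are given as [roll, pitch, yaw] about the fixed x, y, z axes, in that order (R = Rz(yaw) Ry(pitch) Rx(roll)).
In Python, from rig import sense, snapshot, camera_model, manip gives the robot as it stands. The module is installed in compiled form; this text tells all that it offers.
- The arm moves only by the shell command python3 -m jog 'ROWS' [FORCE]. ROWS is JSON, a list of rows, each a list of 3 entries, a list of its own where there are three numbers: the shift along the tool's x, y, z in units of 25 mm (1.0 is 25 mm), then the turn, a rotation vector about the tool's x, y, z in units of 5 degrees (1.0 is 5 degrees), then the finger opening in mm, from 0 to 85.4. A call has exactly 10 rows; each row is the pose to reach, as a shift and turn from the pose commanded when the call began, along the tool's axes at that moment; what a row does not reach only later rows make up. A row lasts 1/12 s, in which the tool goes at most 41.7 mm and 7.16 degrees, less where a joint would pass 70% of its speed; a pose out of reach is approached as far as the arm can. A call with a gripper value outside its range is refused whole. The fingers move at their own pace and stop on an object; FORCE is the grip in N (left out, the last holds). Time passes only in rows, so rows that repeat a pose let the fingers close, or fill a call up. It gives the time, the measured TCP pose, the force and the opening at its end, in the units of the state.
- sense(): the state, without advancing time (a new reading comes with each control period).
- snapshot(name): name is "scene" or "top" or "wrist"; returns the picture (400x640x3 uint8, red, green, blue); there is no depth.
- camera_model(name): a dict with "mtx" (3x3 intrinsics, pixels), "k1" (the pictures are not rectified: a ray, as slopes to the right and down, at radius r is drawn at 1 + k1 r^2 times it, then the intrinsics apply), "position" and "attitude" of the camera in the world. Camera axes: x right, y up, looking along -z (the intrinsics and any distortion apply to the point x, -y, -z); pixel columns grow to the right and rows downward; lengths in m; the calibration is good to about 2 mm. A picture is of the moment at which its call begins: read the wrist's pose just before it. camera_model takes no time and is no camera call; for the wrist camera it gives the pose at the moment of the call.
- manip.job_done(): hands the job in, once; it reports no verdict.
The state is a dict: "time": time; "qpos": joint angles; "joint_velocities": joint speeds; "joint_efforts": joint torques, N m; "tcp_pos": TCP position; "ee_rot": TCP orientation; "ft_force": force on the tool from outside, world axes, zero at the start; "wrist_torque": the same for the moment, N m; "grip_width": finger opening in m.
Only numpy, scipy, OpenCV 4.12 (cv2) and the standard library are available. Lean on these libraries where they do the work, as an engineer would, in place of code of your own. Each camera call takes 0.05 s, during which the arm holds its last target. There are 200 camera calls.

## Working session

There is one attempt and no reset: what is moved stays moved. The work goes in short steps, Python scripts to look and compute and a shell command to move; the robot and the scene stay as the last step left them, time stands still between calls to the robot, and variables do not carry over. Pictures are saved under pics/ and viewed, on a budget of 10 in all, crops included, one or two more only if the job needs it, and the job is handed in when it is done.

```bash
mkdir -p pics; python3 - <<'E'
from rig import *
import cv2,numpy as np
s=sense();print(s)
a=snapshot("scene");b=snapshot("top")
cv2.imwrite("pics/scene.png",a[:,:,::-1]);cv2.imwrite("pics/top.png",b[:,:,::-1])
for n in("scene","top","wrist"):print(n,camera_model(n))
E
```

```text
{'time': 0.0, 'qpos': array([-7.56950910e+01,  5.03991841e+00,  7.86287746e+01, -1.29931545e-03,
        9.64640546e+01, -5.90785166e+00]), 'joint_velocities': array([0.02679367, 0.00225141, 0.00176516, 0.00911091, 0.01828043,
       0.00328524]), 'joint_efforts': array([-6.65393236e-04, -3.51864552e+01, -3.13275683e+01, -2.05893989e-04,
        1.07009007e-02, -4.01881195e-06]), 'tcp_pos': array([ 0.18988034, -0.51561959,  0.23009575]), 'ee_rot': array([-1.79867825e+02, -1.23790158e-02,  2.02126016e+01]), 'ft_force': array([-0.75396557, -0.17226853,  0.77115806]), 'wrist_torque': array([-0.01760045, -0.04490145,  0.04642516]), 'grip_width': 0.08506927322295595}
scene {'mtx': array([[434.16103765,   0.        , 323.66070035],
       [  0.        , 434.16103765, 202.03549531],
       [  0.        ,   0.        ,   1.        ]]), 'k1': -0.0994305235056965, 'position': array([ 1.12243543e+00, -9.10154858e-04,  8.82473006e-01]), 'attitude': array([3.70890789e+01, 3.58550365e-02, 8.85076713e+01])}
top {'mtx': array([[499.35435126,   0.        , 326.0073113 ],
       [  0.        , 499.35435126, 193.58352843],
       [  0.        ,   0.        ,   1.        ]]), 'k1': -0.03028033690293121, 'position': array([0.40428185, 0.01301418, 1.14176284]), 'attitude': array([  5.37215576,  -0.42554855, -88.67516306])}
wrist {'mtx': array([[322.19639123,   0.        , 310.85729402],
       [  0.        , 322.19639123, 201.96967722],
       [  0.        ,   0.        ,   1.        ]]), 'k1': -0.05991963823021825, 'position': array([ 0.25936661, -0.49023739,  0.37248292]), 'attitude': array([-1.68624550e+01,  6.22978673e-02, -6.98062797e+01])}
```

View pics/top.png

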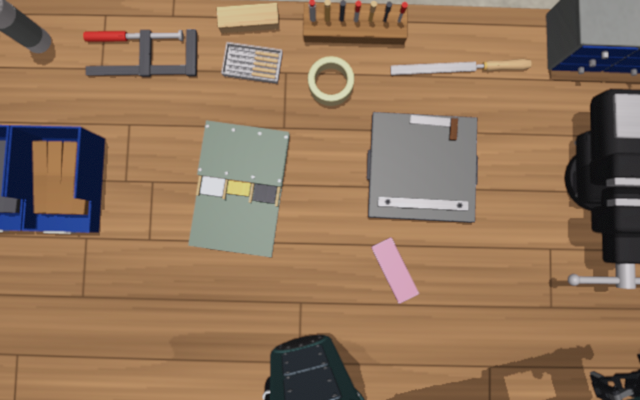

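View pics/scene.png

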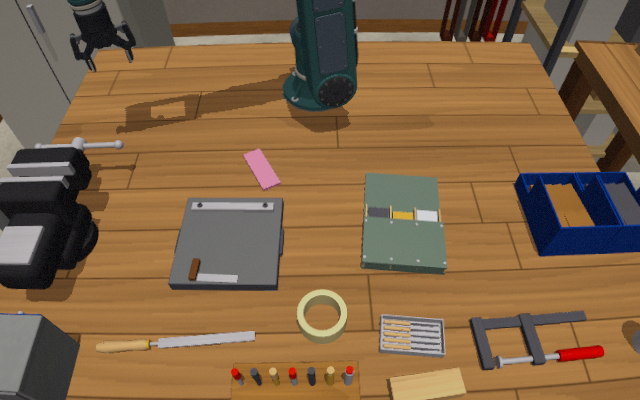

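Top view: brass-yellow bar end at (238,188) in the middle slot. Things it could be taken for are the aluminium end (212,187), the steel end (265,193), the pink look-alike (395,270), the wood block (248,16) and the tape ring (331,80). By the description I choose (238,188).

```bash
cat > h.py <<'E'
import numpy as np,cv2
from rig import *
from scipy.spatial.transform import Rotation as R
def cast(uv,z,m):
    uv=np.atleast_2d(np.array(uv,float)); K=m["mtx"]
    d=(uv-K[:2,2])/K[0,0]; u=d.copy()
    for _ in range(20): u=d/(1+m["k1"]*(u**2).sum(1,keepdims=True))
    r=R.from_euler("xyz",m["attitude"],degrees=True).apply(np.c_[u[:,0],-u[:,1],-np.ones(len(u))])
    p=m["position"]; return p+r*((z-p[2])/r[:,2])[:,None]
def mask(img,lo,hi,roi):
    h=cv2.cvtColor(img,cv2.COLOR_RGB2HSV); k=cv2.inRange(h,lo,hi); o=np.zeros_like(k)
    x0,y0,x1,y1=roi; o[y0:y1,x0:x1]=k[y0:y1,x0:x1]; return o
def box(k):
    c=max(cv2.findContours(k,cv2.RETR_EXTERNAL,cv2.CHAIN_APPROX_NONE)[0],key=cv2.contourArea)
    return cv2.boxPoints(cv2.minAreaRect(c)),c
def totool(d,s=None):
    s=s or sense(); return R.from_euler("xyz",s["ee_rot"],degrees=True).inv().apply(d)/0.025
E
python3 - <<'E'
from h import *
b=cv2.imread("pics/top.png")[:,:,::-1].copy();m=camera_model("top")
h=cv2.cvtColor(b,cv2.COLOR_RGB2HSV)
for p in[(238,188),(212,187),(265,193),(240,230),(420,160),(425,204),(395,270)]:print(p,h[p[1],p[0]])
cv2.imwrite("pics/c1.png",np.hstack([cv2.resize(b[110:265,180:300,::-1],None,fx=3.3,fy=3.3,interpolation=cv2.INTER_CUBIC),cv2.resize(b[105:260,362:482,::-1],None,fx=3.3,fy=3.3,interpolation=cv2.INTER_CUBIC)]))
E
```

```text
(238, 188) [ 26 106 215]
(212, 187) [114   6 221]
(265, 193) [125  14 107]
(240, 230) [ 63  19 159]
(420, 160) [ 15   4 138]
(425, 204) [160   4 214]
(395, 270) [165  56 213]
```

View pics/c1.png

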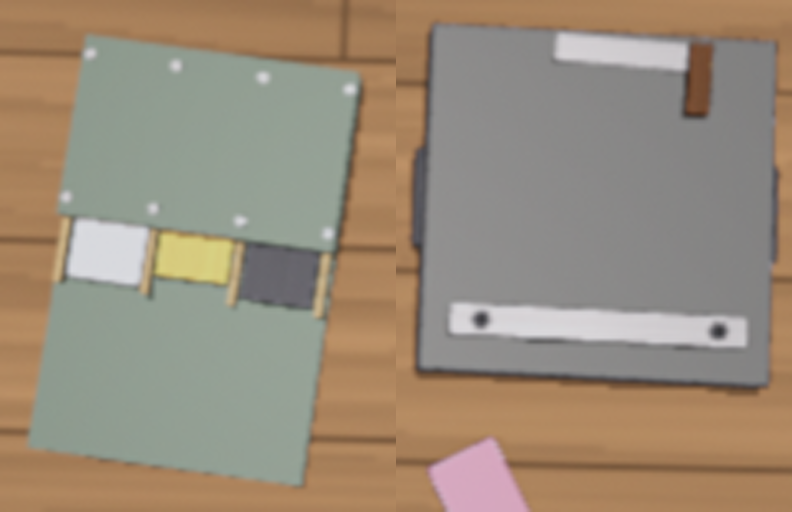

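The crop confirms the choice: the brass end lies in the middle slot between aluminium and steel. On the plate, the rail's working edge runs from (378,197) to (468,201), and the square is at the rear.

```bash
python3 - <<'E'
from h import *
b=cv2.imread("pics/top.png")[:,:,::-1].copy();m=camera_model("top")
def rep(n,uv,z):
    p=cast(uv,z,m)[:,:2];print(n,np.round(p,4).tolist());return p
k=mask(b,(20,70,120),(32,255,255),(220,170,258,205))
bb,c=box(k);print(bb.tolist());rep("brass",bb,.019)
f=rep("ledge front",[(189.1,245.5),(271.2,257.3)],.009)
r=rep("roof back/front",[(180+85/3.3,110+35/3.3),(180+360/3.3,110+73/3.3),(180+62/3.3,110+213/3.3),(180+333/3.3,110+250/3.3)],.032)
for a,e in((f[0],f[1]),(r[0],r[1]),(r[2],r[3])):
    d=e-a;print("len",np.linalg.norm(d),"x-axis yaw",np.degrees(np.arctan2(d[0],-d[1])))  # d=-y axis
s=rep("stop",[(378.4,196.8),(468.4,201.4)],.042);d=s[1]-s[0]
print(np.linalg.norm(d),"mid",s.mean(0),"alongline yaw",np.degrees(np.arctan2(d[1],d[0])))
p=rep("plate",[(362+(431-396)/3.3,105+23/3.3),(362+(777-396)/3.3,105+40/3.3),(362+(767-396)/3.3,105+385/3.3),(362+(417-396)/3.3,105+369/3.3)],.03);print("centre",p.mean(0))
E
```

```text
[[225.10772705078125, 193.1384735107422], [226.892333984375, 178.86155700683594], [252.3692626953125, 182.04615783691406], [250.58465576171875, 196.3230743408203]]
brass [[0.5056, 0.2349], [0.5382, 0.2322], [0.5323, 0.1743], [0.4998, 0.1771]]
ledge front [[0.3859, 0.3134], [0.364, 0.1271]]
roof back/front [[0.6683, 0.2833], [0.6462, 0.0938], [0.5448, 0.2931], [0.524, 0.1083]]
len 0.18754668327888724 x-axis yaw -6.716690274145723
len 0.19080848531439026 x-axis yaw -6.642047145241384
len 0.18597852107948742 x-axis yaw -6.447184409588347
stop [[0.5035, -0.1089], [0.498, -0.3091]]
0.20028714733200867 mid [ 0.50072632 -0.20896186] alongline yaw -91.57486051409913
plate [[0.698, -0.0945], [0.6925, -0.3343], [0.4539, -0.326], [0.4592, -0.0884]]
centre [ 0.57588829 -0.21081217]
```

Moving to hover over the brass end with the fingers shut.

```bash
python3 -m jog '[[[22.2,-22.5,0],[0,0,5.36],0],[[22.2,-22.5,0],[0,0,5.36],0],[[22.2,-22.5,0],[0,0,5.36],0],[[22.2,-22.5,0],[0,0,5.36],0],[[22.2,-22.5,0],[0,0,5.36],0],[[22.2,-22.5,0],[0,0,5.36],0],[[22.2,-22.5,0],[0,0,5.36],0],[[22.2,-22.5,0],[0,0,5.36],0],[[22.2,-22.5,0],[0,0,5.36],0],[[22.2,-22.5,0],[0,0,5.36],0]]' 30
python3 - <<'E'
from h import *
s=sense();print(np.round(totool(np.array([.518,.203,.13])-s["tcp_pos"],s),2),(s["ee_rot"][2]+6.6)/5)
E
```

```text
time: 0.93
tcp_pos: [0.3618, -0.1357, 0.2311]
ee_rot: [180.0, -0.0, -6.6]
ft_force: [1.5, 0.5, -0.6]
grip_width: -0.0001
[  4.64 -14.18   4.04] -0.0038806787583354208
```

```bash
python3 -m jog '[[[4.64,-14.2,4],[0,0,0],0],[[4.64,-14.2,4],[0,0,0],0],[[4.64,-14.2,4],[0,0,0],0],[[4.64,-14.2,4],[0,0,0],0],[[4.64,-14.2,4],[0,0,0],0],[[4.64,-14.2,4],[0,0,0],0],[[4.64,-14.2,4],[0,0,0],0],[[4.64,-14.2,4],[0,0,0],0],[[4.64,-14.2,4],[0,0,0],0],[[4.64,-14.2,4],[0,0,0],0]]'
python3 - <<'E'
from h import *
s=sense();m=camera_model("wrist");w=snapshot("wrist");cv2.imwrite("pics/w1.png",w[:,:,::-1])
print(np.round(totool(np.array([.518,.203,.04])-s["tcp_pos"],s),2),s["ft_force"],m["position"],m["attitude"])
k=mask(w,(20,70,100),(32,255,255),(0,0,640,400));bb,c=box(k);print(bb.tolist(),np.round(cast(bb,.019,m)[:,:2],4).tolist())
E
```

```text
time: 1.77
tcp_pos: [0.5175, 0.2061, 0.128]
ee_rot: [-180.0, 0.2, -6.3]
ft_force: [0.1, -0.1, 0.1]
grip_width: 0.0
[0.05 0.12 3.52] [ 0.13190824 -0.10858969  0.1226928 ] [0.59148997 0.19806035 0.26996149] [-1.70734369e+01 -3.06083284e-02 -9.63603529e+01]
[[279.0, 181.0], [342.0, 181.0], [342.0, 211.0], [279.0, 211.0]] [[0.5351, 0.2298], [0.5295, 0.1798], [0.5043, 0.1819], [0.5101, 0.2334]]
```

View pics/w1.png

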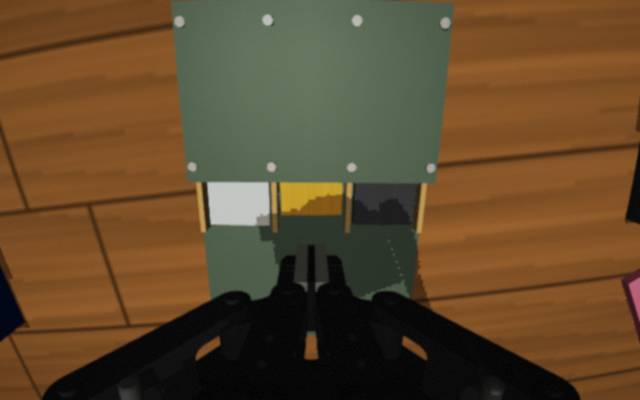

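The wrist view shows the brass end at cols 279–343, from the roof edge at row 181 to the bar's front at about row 216. The shadow hides its lower part from the mask.

```bash
python3 - <<'E'
from h import *
m=camera_model("wrist");s=sense();w=cv2.imread("pics/w1.png")
print(w[195:232:1,312].tolist())
print(cast([(281,216),(343,216)],.019,m)[:,:2],cast([(187,181),(437,181)],.032,m)[:,:2])
E
```

```text
[[45, 155, 197], [43, 154, 195], [44, 154, 196], [41, 146, 189], [37, 125, 168], [27, 98, 141], [26, 87, 129], [23, 86, 129], [23, 86, 130], [24, 87, 129], [23, 86, 128], [26, 89, 132], [27, 88, 130], [24, 87, 130], [24, 86, 129], [24, 86, 129], [23, 87, 129], [24, 86, 129], [26, 85, 126], [27, 76, 109], [36, 65, 81], [42, 59, 57], [45, 55, 45], [44, 55, 45], [42, 54, 45], [43, 54, 44], [43, 55, 47], [45, 56, 46], [43, 54, 45], [44, 56, 46], [44, 57, 46], [43, 55, 45], [43, 55, 46], [43, 54, 44], [42, 54, 45], [43, 55, 45], [44, 55, 47]]
[[0.50540417 0.23170817]
 [0.49972027 0.18078136]] [[0.54585045 0.29762361]
 [0.5246849  0.10765186]]
```

```bash
python3 -m jog '[[[0,0,1.2],[0,0,0],0],[[0,0,2.4],[0,0,0],0],[[0,0,3.2],[0,0,0],0],[[0,0,3.6],[0,0,0],0],[[0,0,3.8],[0,0,0],0],[[0,0,3.8],[0,0,0],0],[[0,0,3.8],[0,0,0],0],[[0,0,3.8],[0,0,0],0],[[0,0,3.8],[0,0,0],0],[[0,0,3.8],[0,0,0],0]]'
python3 - <<'E'
from h import *
s=sense();print(np.round(totool(np.array([.519,.2045,.019])-s["tcp_pos"],s),3),s["tcp_pos"],s["ee_rot"],s["ft_force"])
E
```

```text
time: 2.65
tcp_pos: [0.5186, 0.2018, 0.0377]
ee_rot: [-180.0, -0.1, -6.6]
ft_force: [0.2, -1.0, 0.1]
grip_width: -0.0001
[ 0.003 -0.109  0.749] [0.5185679  0.2017939  0.03771219] [-1.79953139e+02 -1.37984397e-01 -6.58525379e+00] [ 0.19557205 -1.04172279  0.07776887]
```

```bash
python3 -m jog '[[[0,-0.1,0.3],[0,0,0],0],[[0,-0.1,0.5],[0,0,0],0],[[0,-0.1,0.6],[0,0,0],0],[[0,-0.1,0.64],[0,0,0],0],[[0,-0.1,0.68],[0,0,0],0],[[0,-0.1,0.72],[0,0,0],0],[[0,-0.1,0.76],[0,0,0],0],[[0,-0.1,0.78],[0,0,0],0],[[0,-0.1,0.8],[0,0,0],0],[[0,-0.1,0.8],[0,0,0],0]]'
```

```text
time: 3.48
tcp_pos: [0.5187, 0.2045, 0.019]
ee_rot: [-179.9, -0.1, -6.6]
ft_force: [-4.9, -0.7, 12.0]
grip_width: -0.0
```

```bash
python3 -m jog '[[[-0.05,0,0.02],[0,0,0],0],[[-0.2,0,0.03],[0,0,0],0],[[-0.4,0,0.03],[0,0,0],0],[[-0.65,0,0.03],[0,0,0],0],[[-0.9,0,0.03],[0,0,0],0],[[-1.15,0,0.03],[0,0,0],0],[[-1.4,0,0.03],[0,0,0],0],[[-1.6,0,0.03],[0,0,0],0],[[-1.75,0,0.03],[0,0,0],0],[[-1.8,0,0.03],[0,0,0],0]]'
python3 - <<'E'
from h import *
m=camera_model("top");b=snapshot("top");cv2.imwrite("pics/t2.png",cv2.resize(b[150:265,180:300,::-1],None,fx=4,fy=4))
E
```

```text
time: 4.32
tcp_pos: [0.4772, 0.2101, 0.0191]
ee_rot: [-179.8, -0.6, -6.6]
ft_force: [3.2, -1.7, 6.8]
grip_width: -0.0001
```

View pics/t2.png

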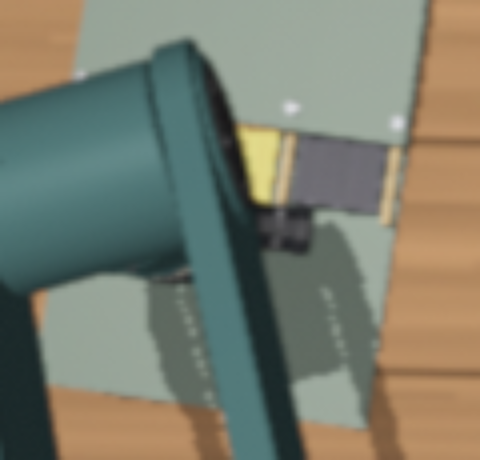

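The arm hides the bar's front in this view, with brass visible from (240,130) to (270,205). The tip is still at z = 19 mm, past where the bar end was, so the bar is moving with it. I'll press a little more and check with the wrist camera.

```bash
python3 -m jog '[[[-0.05,0,0.01],[0,0,0],0],[[-0.2,0,0.02],[0,0,0],0],[[-0.4,0,0.02],[0,0,0],0],[[-0.65,0,0.02],[0,0,0],0],[[-0.9,0,0.02],[0,0,0],0],[[-1.15,0,0.02],[0,0,0],0],[[-1.4,0,0.02],[0,0,0],0],[[-1.6,0,0.02],[0,0,0],0],[[-1.75,0,0.02],[0,0,0],0],[[-1.8,0,0.02],[0,0,0],0]]'
python3 - <<'E'
from h import *
m=camera_model("wrist");w=snapshot("wrist");cv2.imwrite("pics/w3.png",w[:,:,::-1])
k=mask(w,(18,120,60),(32,255,255),(250,60,380,320));bb,c=box(k);x,y,ww,hh=cv2.boundingRect(c);print(x,y,ww,hh)
print(cast(bb,.019,m)[:,:2])
E
```

```text
time: 5.2
tcp_pos: [0.4331, 0.2156, 0.019]
ee_rot: [-179.8, -0.7, -6.6]
ft_force: [4.1, -0.7, 9.6]
grip_width: -0.0002
250 60 116 227
[[0.52757484 0.23023767]
 [0.52204684 0.18280582]
 [0.4168144  0.19015225]
 [0.42334824 0.24771769]]
```

View pics/w3.png

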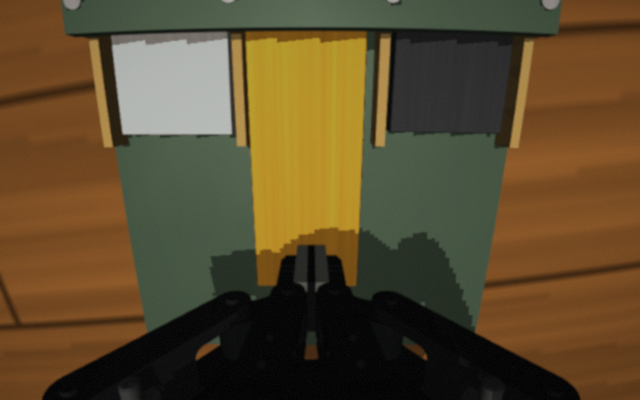

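The brass bar tracks the fingertip, with its front at row 286. Aluminium and steel haven't moved. About 45 mm more.

```bash
python3 -m jog '[[[-0.05,0,0],[0,0,0],0],[[-0.2,0,0],[0,0,0],0],[[-0.4,0,0],[0,0,0],0],[[-0.65,0,0],[0,0,0],0],[[-0.9,0,0],[0,0,0],0],[[-1.15,0,0],[0,0,0],0],[[-1.4,0,0],[0,0,0],0],[[-1.6,0,0],[0,0,0],0],[[-1.75,0,0],[0,0,0],0],[[-1.8,0,0],[0,0,0],0]]'
python3 -m jog '[[[0,0,0],[0,0,0],0],[[0,0,-0.3],[0,0,0],0],[[0,0,-1.2],[0,0,0],65],[[1,0,-2.2],[0,0,0],65],[[2,0,-3],[0,0,0],65],[[2.6,0,-3],[0,0,0],65],[[2.6,0,-3],[0,0,0],65],[[2.6,0,-3],[0,0,0],65],[[2.6,0,-3],[0,0,0],65],[[2.6,0,-3],[0,0,0],65]]'
python3 - <<'E'
from h import *
s=sense();m=camera_model("wrist");w=snapshot("wrist");cv2.imwrite("pics/w4.png",w[:,:,::-1])
k=mask(w,(18,120,60),(32,255,255),(200,60,420,320));bb,c=box(k);print(bb)
print(cast(bb,.019,m)[:,:2],s["tcp_pos"],s["ee_rot"])
E
```

```text
time: 6.08
tcp_pos: [0.3886, 0.221, 0.019]
ee_rot: [-179.7, -0.7, -6.6]
ft_force: [4.4, -1.2, 9.2]
grip_width: 0.0001
time: 6.92
tcp_pos: [0.4467, 0.212, 0.0888]
ee_rot: [179.9, 0.2, -6.6]
ft_force: [-0.0, -0.1, 0.7]
grip_width: 0.0646
[[254.56793   82.06226 ]
 [341.31696   78.290565]
 [351.0434   301.9981  ]
 [264.29437  305.7698  ]]
[[0.5377282  0.23670833]
 [0.53368216 0.18286379]
 [0.3730136  0.18944706]
 [0.37735246 0.25594895]] [0.44669046 0.21196162 0.08878143] [ 1.79927920e+02  1.67627491e-01 -6.55998358e+00]
```

View pics/w4.png

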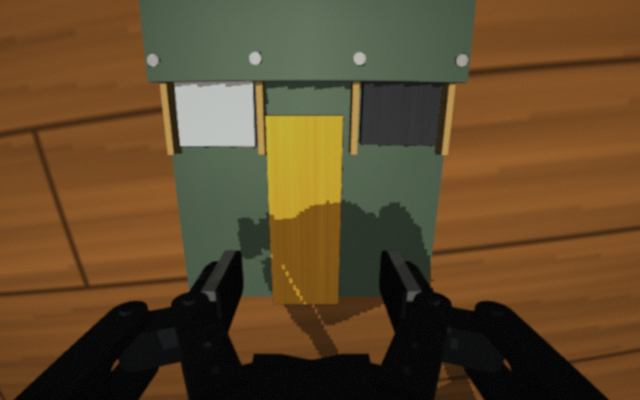

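The bar is clear of the roof, with corners at (265,115), (343,115), (339,304) and (273,304).

```bash
python3 - <<'E'
from h import *
s=sense();m=camera_model("wrist")
p=cast([(265,115),(343,115),(339,304),(273,304)],.019,m);c=p.mean(0);d=(p[0]+p[1]-p[2]-p[3])/2
print(p[:,:2],c,np.linalg.norm(d),np.degrees(np.arctan2(d[1],d[0])))
t=c.copy();t[2]=.02;print(totool(t-s["tcp_pos"],s))
E
```

```text
[[0.51733554 0.23337129]
 [0.51159759 0.1838833 ]
 [0.37244321 0.1988363 ]
 [0.37828667 0.24914327]] [0.44491576 0.21630854 0.019     ] 0.13994737477500885 -6.302247853085737
[-0.08942669 -0.16352355  2.75833707]
```

```bash
python3 -m jog '[[[-0.09,-0.16,1],[0,0,0],65],[[-0.09,-0.16,2],[0,0,0],65],[[-0.09,-0.16,2.5],[0,0,0],65],[[-0.09,-0.16,2.75],[0,0,0],65],[[-0.09,-0.16,2.9],[0,0,0],65],[[-0.09,-0.16,3],[0,0,0],65],[[-0.09,-0.16,3.05],[0,0,0],65],[[-0.09,-0.16,3.08],[0,0,0],65],[[-0.09,-0.16,3.1],[0,0,0],65],[[-0.09,-0.16,3.1],[0,0,0],65]]'
```

```text
time: 7.8
tcp_pos: [0.4472, 0.2165, 0.0132]
ee_rot: [-180.0, -0.1, -6.6]
ft_force: [-0.4, -0.0, 0.1]
grip_width: 0.0651
```

```bash
python3 -m jog '[[[-0.02,0,0.04],[0,0,0],65],[[-0.05,0,0.08],[0,0,0],65],[[-0.08,0,0.12],[0,0,0],65],[[-0.08,0,0.15],[0,0,0],65],[[-0.08,0,0.18],[0,0,0],65],[[-0.08,0,0.21],[0,0,0],65],[[-0.08,0,0.24],[0,0,0],65],[[-0.08,0,0.26],[0,0,0],65],[[-0.08,0,0.26],[0,0,0],65],[[-0.08,0,0.26],[0,0,0],65]]'
```

```text
time: 8.63
tcp_pos: [0.4447, 0.2166, 0.006]
ee_rot: [180.0, 0.0, -6.6]
ft_force: [0.1, 0.5, -0.4]
grip_width: 0.0654
```

```bash
python3 -m jog '[[[0,0,0],[0,0,0],58],[[0,0,0],[0,0,0],54],[[0,0,0],[0,0,0],50],[[0,0,0],[0,0,0],48],[[0,0,0],[0,0,0],46],[[0,0,0],[0,0,0],46],[[0,0,0],[0,0,0],46],[[0,0,0],[0,0,0],46],[[0,0,0],[0,0,0],46],[[0,0,0],[0,0,0],46]]' 45
```

```text
time: 9.47
tcp_pos: [0.4449, 0.2167, 0.0065]
ee_rot: [-180.0, -0.0, -6.6]
ft_force: [-0.8, 0.3, 6.0]
grip_width: 0.0488
```

```bash
python3 -m jog '[[[0,0,-0.05],[0,0,0],46],[[0,0,-0.2],[0,0,0],46],[[0,0,-0.5],[0,0,0],46],[[0,0,-1],[0,0,0],46],[[0,0,-1.6],[0,0,0],46],[[0,0,-2.3],[0,0,0],46],[[0,0,-3],[0,0,0],46],[[0,0,-3.6],[0,0,0],46],[[0,0,-4],[0,0,0],46],[[0,0,-4],[0,0,0],46]]'
python3 - <<'E'
from h import *
s=sense();print(s["ft_force"],s["tcp_pos"])
# plate frame: stop mid, x yaw -1.57 ; bar centre 35+25 mm from stop
S=np.array([.5007,-.209]);n=np.array([np.cos(np.radians(-1.57)),np.sin(np.radians(-1.57))])
T=np.r_[S+n*.060,.1];print(T,np.round(totool(T-s["tcp_pos"],s),2),"turn",-(88.43-s["ee_rot"][2])/5)
E
```

```text
time: 10.3
tcp_pos: [0.4459, 0.217, 0.1083]
ee_rot: [-179.9, -0.2, -6.6]
ft_force: [0.4, 1.4, -6.0]
grip_width: 0.0488
[ 0.36041823  1.37892109 -5.99912759] [0.44591713 0.21697882 0.10828212]
[ 0.56067748 -0.21064389  0.1       ] [ 6.52 16.47  0.33] turn -19.003305200373994
```

```bash
python3 -m jog '[[[0.1,0.3,0],[0,0,-0.3],46],[[0.3,0.9,0],[0,0,-1],46],[[0.7,1.7,0],[0,0,-2],46],[[1.1,2.8,0],[0,0,-3.2],46],[[1.6,4,0],[0,0,-4.5],46],[[2.1,5.2,0],[0,0,-5.8],46],[[2.6,6.4,0],[0,0,-7.1],46],[[3,7.6,0],[0,0,-8.4],46],[[3.5,8.8,0],[0,0,-9.7],46],[[4,10,0],[0,0,-11],46]]'
python3 - <<'E'
from h import *
s=sense();T=np.array([.5607,-.2106,.1]);print(s["tcp_pos"],np.round(totool(T-s["tcp_pos"],s),2),"turn",-(88.43-s["ee_rot"][2])/5)
E
```

```text
time: 11.13
tcp_pos: [0.5143, -0.0446, 0.1042]
ee_rot: [-179.8, 0.1, 48.7]
ft_force: [0.2, -0.8, -6.0]
grip_width: 0.0484
[ 0.51430727 -0.04461253  0.10418786] [-3.77  5.77  0.16] turn -7.940004197550292
```

```bash
python3 -m jog '[[[-0.6,0.9,0],[0,0,-1.2],46],[[-1.2,1.9,0],[0,0,-2.5],46],[[-1.9,2.9,0],[0,0,-3.8],46],[[-2.5,3.8,0],[0,0,-5],46],[[-3,4.6,0],[0,0,-6.1],46],[[-3.4,5.2,0],[0,0,-7],46],[[-3.65,5.6,0],[0,0,-7.6],46],[[-3.77,5.77,0],[0,0,-7.94],46],[[-3.77,5.77,0],[0,0,-7.94],46],[[-3.77,5.77,0],[0,0,-7.94],46]]'
python3 - <<'E'
from h import *
s=sense();m=camera_model("wrist");w=snapshot("wrist");cv2.imwrite("pics/w5.png",w[:,:,::-1])
T=np.array([.5607,-.2106,.1]);print(s["tcp_pos"],s["ft_force"],np.round(totool(T-s["tcp_pos"],s),2),"turn",-(88.43-s["ee_rot"][2])/5)
E
```

```text
time: 11.97
tcp_pos: [0.5597, -0.2091, 0.1041]
ee_rot: [-179.8, -0.1, 88.0]
ft_force: [-0.0, 0.6, -5.2]
grip_width: 0.0488
[ 0.55971343 -0.2091423   0.10410376] [-0.03745429  0.604524   -5.1929239 ] [-0.06  0.04  0.16] turn -0.08070841859928919
```

View pics/w5.png

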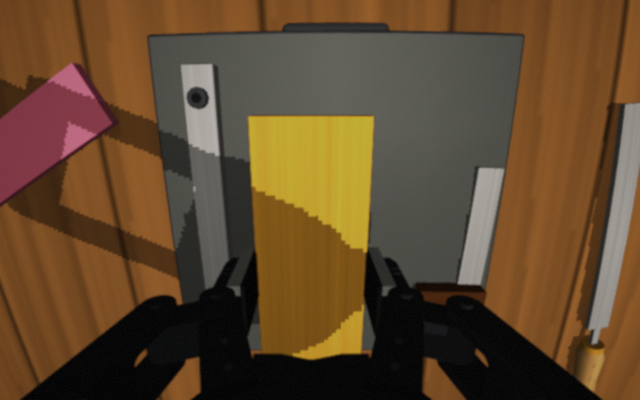

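The bar is held square over the plate: rail at (200,170) on the left, square at (480,230) on the right, both well clear. Lowering.

```bash
python3 -m jog '[[[0,0,0.4],[0,0,-0.08],46],[[0,0,1],[0,0,-0.08],46],[[0,0,1.7],[0,0,-0.08],46],[[0,0,2.2],[0,0,-0.08],46],[[0,0,2.6],[0,0,-0.08],46],[[0,0,2.75],[0,0,-0.08],46],[[0,0,2.82],[0,0,-0.08],46],[[0,0,2.86],[0,0,-0.08],46],[[0,0,2.88],[0,0,-0.08],46],[[0,0,2.88],[0,0,-0.08],46]]'
```

```text
time: 12.85
tcp_pos: [0.5614, -0.2098, 0.0351]
ee_rot: [179.9, 0.1, 88.5]
ft_force: [0.0, -1.1, -6.0]
grip_width: 0.0486
```

```bash
python3 -m jog '[[[0,0,0.02],[0,0,0],46],[[0,0,0.04],[0,0,0],46],[[0,0,0.06],[0,0,0],46],[[0,0,0.08],[0,0,0],46],[[0,0,0.1],[0,0,0],46],[[0,0,0.11],[0,0,0],46],[[0,0,0.12],[0,0,0],46],[[0,0,0.13],[0,0,0],46],[[0,0,0.14],[0,0,0],46],[[0,0,0.14],[0,0,0],46]]'
```

```text
time: 13.68
tcp_pos: [0.5607, -0.2095, 0.0305]
ee_rot: [-180.0, 0.0, 88.5]
ft_force: [0.0, 0.9, -6.1]
grip_width: 0.0491
```

```bash
python3 -m jog '[[[0,0,0.02],[0,0,0],46],[[0,0,0.04],[0,0,0],46],[[0,0,0.06],[0,0,0],46],[[0,0,0.07],[0,0,0],46],[[0,0,0.08],[0,0,0],46],[[0,0,0.09],[0,0,0],46],[[0,0,0.1],[0,0,0],46],[[0,0,0.11],[0,0,0],46],[[0,0,0.12],[0,0,0],46],[[0,0,0.12],[0,0,0],46]]'
```

```text
time: 14.52
tcp_pos: [0.5607, -0.2095, 0.0276]
ee_rot: [180.0, 0.0, 88.5]
ft_force: [0.1, 0.5, -6.0]
grip_width: 0.0485
```

```bash
python3 -m jog '[[[0,0,0.01],[0,0,0],46],[[0,0,0.02],[0,0,0],46],[[0,0,0.03],[0,0,0],46],[[0,0,0.04],[0,0,0],46],[[0,0,0.05],[0,0,0],46],[[0,0,0.06],[0,0,0],46],[[0,0,0.06],[0,0,0],46],[[0,0,0.06],[0,0,0],46],[[0,0,0.06],[0,0,0],46],[[0,0,0.06],[0,0,0],46]]'
```

```text
time: 15.35
tcp_pos: [0.5612, -0.2097, 0.0275]
ee_rot: [179.9, 0.0, 88.5]
ft_force: [-3.0, 1.6, 5.5]
grip_width: 0.0486
```

```bash
python3 -m jog '[[[0,0,-0.05],[0,0,0],46],[[0,0,-0.05],[0,0,0],52],[[0,0,-0.05],[0,0,0],60],[[0,0,-0.05],[0,0,0],60],[[0,0,-0.05],[0,0,0],60],[[0,0,-0.2],[0,0,0],60],[[0,0,-0.6],[0,0,0],60],[[0,0,-1.4],[0,0,0],60],[[0,0,-2.4],[0,0,0],60],[[0,0,-2.4],[0,0,0],60]]'
python3 -m jog '[[[0,0.6,-0.5],[0,0,0],0],[[0,1.2,-1],[0,0,0],0],[[0,2,-1.4],[0,0,0],0],[[0,2,-1.4],[0,0,0],0],[[0,2,-1.4],[0,0,0],0],[[0,2,-1.4],[0,0,0],0],[[0,2,-1.4],[0,0,0],0],[[0,2,-1.4],[0,0,0],0],[[0,2,-1.4],[0,0,0],0],[[0,2,-1.4],[0,0,0],0]]' 30
python3 - <<'E'
from h import *
s=sense();m=camera_model("wrist");w=snapshot("wrist");cv2.imwrite("pics/w6.png",w[:,:,::-1])
k=mask(w,(18,120,60),(32,255,255),(100,40,500,390));bb,c=box(k);ap=cv2.approxPolyDP(c,8,True)[:,0];print(ap.tolist())
print(np.round(cast(ap,.040,m)[:,:2],4).tolist(),s["tcp_pos"],s["ee_rot"])
E
```

```text
time: 16.18
tcp_pos: [0.5642, -0.2111, 0.0932]
ee_rot: [179.4, 0.3, 88.5]
ft_force: [1.4, -1.1, 0.4]
grip_width: 0.0603
time: 17.02
tcp_pos: [0.6101, -0.2107, 0.1208]
ee_rot: [-180.0, -0.0, 88.5]
ft_force: [1.0, 0.5, 0.4]
grip_width: -0.0001
[[203, 112], [218, 287], [270, 294], [280, 261], [276, 113]]
[[0.5392, -0.1392], [0.5346, -0.2731], [0.5757, -0.2802], [0.5853, -0.2512], [0.5885, -0.1415]] [ 0.61012966 -0.21071642  0.12075222] [-1.79962050e+02 -1.19303023e-02  8.85001758e+01]
```

View pics/w6.png

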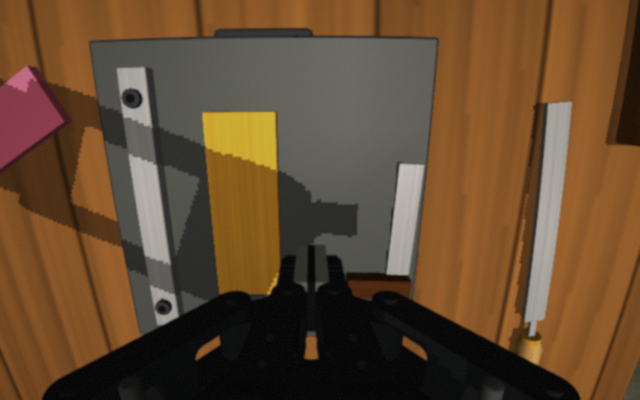

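The bar lies flat at cols 203–280. The rail's working edge runs from (152,68) to (178,318), and the square is untouched, its stock starting near (345,277).

```bash
python3 - <<'E'
from h import *
m=camera_model("wrist")
print(cast([(152,68),(178,318)],.042,m)[:,:2],cast([(342,274),(386,275)],.044,m)[:,:2],cast([(203,112),(217,287),(276,113),(280,258)],.04,m)[:,:2])
E
```

```text
[[ 0.50926641 -0.10988957]
 [ 0.49851652 -0.30077952]] [[ 0.63275808 -0.2615056 ]
 [ 0.66661656 -0.26342156]] [[ 0.53936897 -0.13919976]
 [ 0.53395056 -0.27318471]
 [ 0.58869395 -0.14152503]
 [ 0.5856071  -0.2487272 ]]
```

```bash
python3 -m jog '[[[0,0,0.5],[0,0,0],0],[[0,0,1.2],[0,0,0],0],[[0,0,2],[0,0,0],0],[[0,0,2.7],[0,0,0],0],[[0,0,3.1],[0,0,0],0],[[0,0,3.3],[0,0,0],0],[[0,0,3.42],[0,0,0],0],[[0,0,3.48],[0,0,0],0],[[0,0,3.5],[0,0,0],0],[[0,0,3.5],[0,0,0],0]]'
```

```text
time: 17.9
tcp_pos: [0.6114, -0.2111, 0.0347]
ee_rot: [179.9, 0.1, 88.5]
ft_force: [-0.9, 0.5, 0.0]
grip_width: -0.0002
```

```bash
python3 -m jog '[[[0,-0.1,0],[0,0,0],0],[[0,-0.25,0],[0,0,0],0],[[0,-0.4,0],[0,0,0],0],[[0,-0.55,0],[0,0,0],0],[[0,-0.7,0],[0,0,0],0],[[0,-0.85,0],[0,0,0],0],[[0,-1,0],[0,0,0],0],[[0,-1.1,0],[0,0,0],0],[[0,-1.2,0],[0,0,0],0],[[0,-1.25,0],[0,0,0],0]]'
python3 - <<'E'
from h import *
w=snapshot("wrist");cv2.imwrite("pics/w7.png",w[:,:,::-1])
E
```

```text
time: 18.73
tcp_pos: [0.5793, -0.21, 0.0338]
ee_rot: [180.0, 0.0, 88.5]
ft_force: [2.3, -0.0, 0.2]
grip_width: 0.0
```

View pics/w7.png

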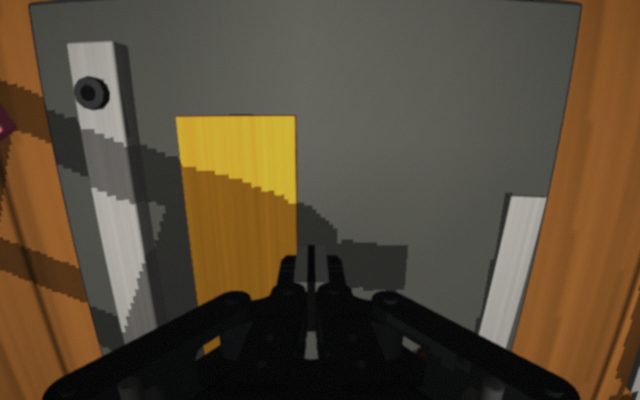

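The bar is moving squarely, with its edges at cols 178 and 297. The rail base is near col 138, leaving a gap of about 15 mm.

```bash
python3 -m jog '[[[0,-0.04,0],[0,0,0],0],[[0,-0.1,0],[0,0,0],0],[[0,-0.16,0],[0,0,0],0],[[0,-0.22,0],[0,0,0],0],[[0,-0.28,0],[0,0,0],0],[[0,-0.33,0],[0,0,0],0],[[0,-0.38,0],[0,0,0],0],[[0,-0.42,0],[0,0,0],0],[[0,-0.45,0],[0,0,0],0],[[0,-0.45,0],[0,0,0],0]]'
```

```text
time: 19.62
tcp_pos: [0.568, -0.2097, 0.0337]
ee_rot: [-180.0, 0.0, 88.5]
ft_force: [2.1, -0.2, 1.5]
grip_width: 0.0001
```

```bash
python3 -m jog '[[[0,-0.02,0],[0,0,0],0],[[0,-0.04,0],[0,0,0],0],[[0,-0.06,0],[0,0,0],0],[[0,-0.08,0],[0,0,0],0],[[0,-0.1,0],[0,0,0],0],[[0,-0.12,0],[0,0,0],0],[[0,-0.14,0],[0,0,0],0],[[0,-0.16,0],[0,0,0],0],[[0,-0.16,0],[0,0,0],0],[[0,-0.16,0],[0,0,0],0]]'
```

```text
time: 20.45
tcp_pos: [0.5641, -0.2095, 0.0336]
ee_rot: [-180.0, 0.0, 88.5]
ft_force: [0.6, -0.5, 2.6]
grip_width: -0.0
```

```bash
python3 -m jog '[[[0,-0.02,0],[0,0,0],0],[[0,-0.04,0],[0,0,0],0],[[0,-0.06,0],[0,0,0],0],[[0,-0.08,0],[0,0,0],0],[[0,-0.1,0],[0,0,0],0],[[0,-0.12,0],[0,0,0],0],[[0,-0.14,0],[0,0,0],0],[[0,-0.15,0],[0,0,0],0],[[0,-0.15,0],[0,0,0],0],[[0,-0.15,0],[0,0,0],0]]'
python3 - <<'E'
from h import *
w=snapshot("wrist");cv2.imwrite("pics/w8.png",w[:,:,::-1])
E
```

```text
time: 21.28
tcp_pos: [0.5603, -0.2094, 0.0336]
ee_rot: [-180.0, 0.0, 88.5]
ft_force: [1.6, -0.2, 1.8]
grip_width: -0.0003
```

View pics/w8.png

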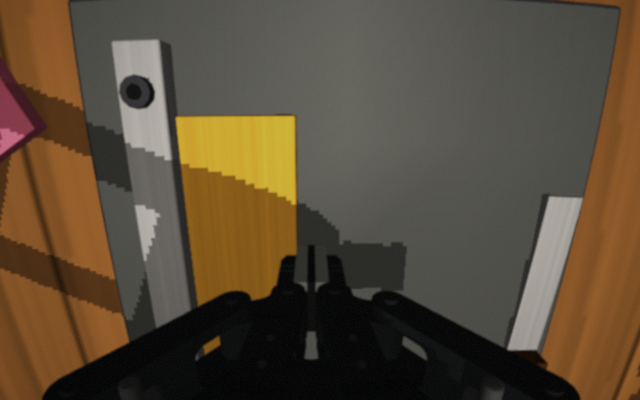

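The bar is almost at the rail: face at col 175, bar edge at col 177. A final gentle push until the force rises.

```bash
python3 -m jog '[[[0,-0.01,0],[0,0,0],0],[[0,-0.02,0],[0,0,0],0],[[0,-0.03,0],[0,0,0],0],[[0,-0.04,0],[0,0,0],0],[[0,-0.05,0],[0,0,0],0],[[0,-0.06,0],[0,0,0],0],[[0,-0.07,0],[0,0,0],0],[[0,-0.08,0],[0,0,0],0],[[0,-0.08,0],[0,0,0],0],[[0,-0.08,0],[0,0,0],0]]'
```

```text
time: 22.17
tcp_pos: [0.5584, -0.2094, 0.0336]
ee_rot: [-180.0, 0.0, 88.5]
ft_force: [1.3, 0.1, 2.1]
grip_width: 0.0001
```

```bash
python3 -m jog '[[[0,-0.01,0],[0,0,0],0],[[0,-0.02,0],[0,0,0],0],[[0,-0.03,0],[0,0,0],0],[[0,-0.04,0],[0,0,0],0],[[0,-0.05,0],[0,0,0],0],[[0,-0.06,0],[0,0,0],0],[[0,-0.07,0],[0,0,0],0],[[0,-0.08,0],[0,0,0],0],[[0,-0.08,0],[0,0,0],0],[[0,-0.08,0],[0,0,0],0]]'
```

```text
time: 23.0
tcp_pos: [0.5577, -0.2095, 0.0336]
ee_rot: [179.8, 0.0, 88.5]
ft_force: [6.6, -0.3, -0.7]
grip_width: -0.0001
```

```bash
python3 -m jog '[[[0,-0.01,0],[0,0,0],0],[[0,-0.02,0],[0,0,0],0],[[0,-0.03,0],[0,0,0],0],[[0,-0.04,0],[0,0,0],0],[[0,-0.05,0],[0,0,0],0],[[0,-0.06,0],[0,0,0],0],[[0,-0.07,0],[0,0,0],0],[[0,-0.08,0],[0,0,0],0],[[0,-0.08,0],[0,0,0],0],[[0,-0.08,0],[0,0,0],0]]'
python3 - <<'E'
from h import *
w=snapshot("wrist");cv2.imwrite("pics/w9.png",cv2.resize(w[80:340,90:330,::-1],None,fx=2.3,fy=2.3,interpolation=cv2.INTER_CUBIC))
E
```

```text
time: 23.83
tcp_pos: [0.5576, -0.2095, 0.034]
ee_rot: [179.6, 0.0, 88.5]
ft_force: [10.9, -0.2, -3.3]
grip_width: 0.0001
```

View pics/w9.png

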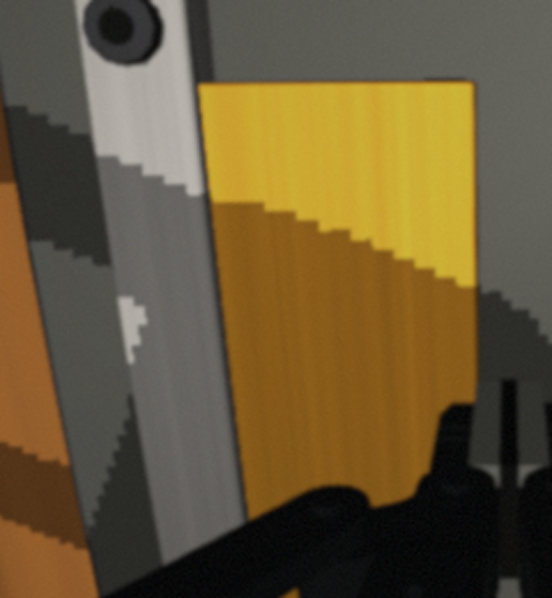

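The bar is flush against the rail along the visible length. Backing off and lifting clear for a whole view.

```bash
python3 -m jog '[[[0,0.1,0],[0,0,0],0],[[0,0.3,0],[0,0,0],0],[[0,0.55,0],[0,0,0],0],[[0,0.7,-0.3],[0,0,0],0],[[0,0.8,-1],[0,0,0],0],[[-1,1,-2],[0,0,0],0],[[-2,1,-3],[0,0,0],0],[[-3,1,-4],[0,0,0],0],[[-4,1,-5],[0,0,0],0],[[-4,1,-5],[0,0,0],0]]'
python3 - <<'E'
from h import *
s=sense();m=camera_model("wrist");w=snapshot("wrist");cv2.imwrite("pics/w10.png",cv2.resize(w[:,:,::-1],None,fx=1.25,fy=1.25))
print(s["tcp_pos"],s["ft_force"])
k=mask(w,(18,120,60),(32,255,255),(60,20,560,390));bb,c=box(k);ap=cv2.approxPolyDP(c,5,True)[:,0];print(ap.tolist())
print(np.round(cast(ap,.040,m)[:,:2],4).tolist())
E
```

```text
time: 24.72
tcp_pos: [0.5778, -0.3159, 0.1652]
ee_rot: [179.6, 0.5, 88.2]
ft_force: [-0.9, -0.3, 1.0]
grip_width: -0.0001
[ 0.57775571 -0.31592888  0.16519119] [-0.89375783 -0.34696233  0.96720432]
[[217, 20], [226, 150], [285, 151], [283, 20]]
[[0.5123, -0.1785], [0.5095, -0.2768], [0.5584, -0.2793], [0.562, -0.1806]]
```

View pics/w10.png

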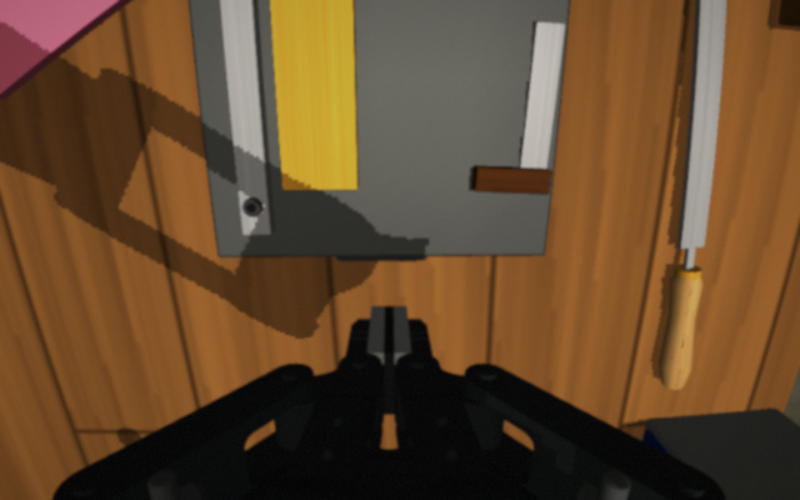

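This view shows a gap between rail and bar at row 185 (rail edge col 268, bar col 283). I'll measure it and compare with the top camera.

```bash
python3 - <<'E'
from h import *
m=camera_model("wrist");s=sense();print(s["tcp_pos"])
print("rail",cast([(205.6,4),(214.4,148)],.042,m)[:,:2].tolist(),"bar",cast([(217,4),(226,148)],.04,m)[:,:2].tolist())
b=snapshot("top");mt=camera_model("top")
k=mask(b,(18,70,60),(32,255,255),(370,110,478,222));bb,c=box(k);print(bb.tolist(),np.round(cast(bb,.04,mt)[:,:2],4).tolist())
cv2.imwrite("pics/t11.png",cv2.resize(b[105:260,350:490,::-1],None,fx=4,fy=3.87,interpolation=cv2.INTER_CUBIC))
E
```

```text
[ 0.57736776 -0.31311574  0.16241137]
rail [[0.5049625041942729, -0.16482924818326977], [0.5005585875568072, -0.2709141237058839]] bar [[0.512907311720562, -0.1647066137794761], [0.5095496727852425, -0.27150544939761123]]
[[390.9993591308594, 193.51278686523438], [392.1822814941406, 170.44525146484375], [455.5796813964844, 173.6964111328125], [454.3967590332031, 196.76394653320312]] [[0.5116, -0.137], [0.5634, -0.1391], [0.5595, -0.2811], [0.5078, -0.2783]]
```

View pics/t11.png

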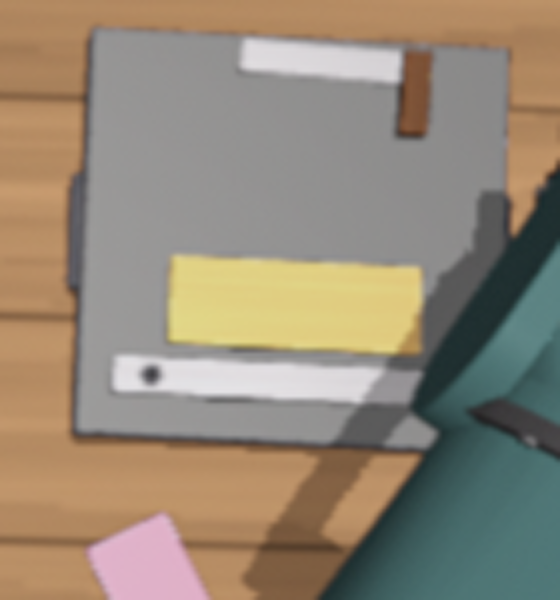

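The top view confirms the bar slid back about 8 mm when I unloaded and withdrew quickly (rail edge near row 355, bar edge 340–352). I'll redo the push, then unload very slowly and lift.

```bash
python3 -m jog '[[[1,0.3,0],[0,0,0],0],[[2.3,0.3,0.5],[0,0,0],0],[[3.4,0.3,1.3],[0,0,0],0],[[4,0.3,2.3],[0,0,0],0],[[4,0.3,3.3],[0,0,0],0],[[4,0.3,4.2],[0,0,0],0],[[4,0.3,4.7],[0,0,0],0],[[4,0.3,4.9],[0,0,0],0],[[4,0.3,5],[0,0,0],0],[[4,0.3,5],[0,0,0],0]]'
```

```text
time: 25.65
tcp_pos: [0.5869, -0.21, 0.0335]
ee_rot: [-180.0, -0.0, 88.5]
ft_force: [-0.2, 0.5, 0.3]
grip_width: 0.0
```

```bash
python3 -m jog '[[[0,-0.15,0],[0,0,0],0],[[0,-0.35,0],[0,0,0],0],[[0,-0.5,0],[0,0,0],0],[[0,-0.62,0],[0,0,0],0],[[0,-0.73,0],[0,0,0],0],[[0,-0.83,0],[0,0,0],0],[[0,-0.92,0],[0,0,0],0],[[0,-1,0],[0,0,0],0],[[0,-1.04,0],[0,0,0],0],[[0,-1.04,0],[0,0,0],0]]'
```

```text
time: 26.48
tcp_pos: [0.5612, -0.2096, 0.034]
ee_rot: [179.9, 0.0, 88.5]
ft_force: [1.2, 0.4, 1.3]
grip_width: 0.0003
```

```bash
python3 -m jog '[[[0,-0.02,0],[0,0,0],0],[[0,-0.04,0],[0,0,0],0],[[0,-0.06,0],[0,0,0],0],[[0,-0.08,0],[0,0,0],0],[[0,-0.1,0],[0,0,0],0],[[0,-0.12,0],[0,0,0],0],[[0,-0.14,0],[0,0,0],0],[[0,-0.16,0],[0,0,0],0],[[0,-0.17,0],[0,0,0],0],[[0,-0.17,0],[0,0,0],0]]'
```

```text
time: 27.32
tcp_pos: [0.5577, -0.2094, 0.0336]
ee_rot: [179.8, 0.0, 88.5]
ft_force: [4.2, 0.4, -1.0]
grip_width: -0.0001
```

```bash
python3 -m jog '[[[0,-0.02,0],[0,0,0],0],[[0,-0.05,0],[0,0,0],0],[[0,-0.05,0],[0,0,0],0],[[0,-0.05,0],[0,0,0],0],[[0,-0.04,0],[0,0,0],0],[[0,-0.03,0],[0,0,0],0],[[0,-0.02,0],[0,0,0],0],[[0,-0.01,0],[0,0,0],0],[[0,0,0],[0,0,0],0],[[0,0.01,0],[0,0,0],0]]'
python3 -m jog '[[[0,0.01,0],[0,0,0],0],[[0,0.02,0],[0,0,0],0],[[0,0.03,0],[0,0,0],0],[[0,0.04,0],[0,0,0],0],[[0,0.05,0],[0,0,0],0],[[0,0.06,0],[0,0,0],0],[[0,0.07,0],[0,0,0],0],[[0,0.08,0],[0,0,0],0],[[0,0.09,0],[0,0,0],0],[[0,0.1,0],[0,0,0],0]]'
python3 - <<'E'
from h import *
m=camera_model("wrist");w=snapshot("wrist");cv2.imwrite("pics/w12.png",w[:,:,::-1])
k=mask(w,(18,120,60),(32,255,255),(60,20,560,230));bb,c=box(k);ap=cv2.approxPolyDP(c,5,True)[:,0];print(ap.tolist())
print(np.round(cast(ap,.040,m)[:,:2],4).tolist())
E
```

```text
time: 28.15
tcp_pos: [0.5578, -0.2095, 0.0336]
ee_rot: [179.9, 0.0, 88.5]
ft_force: [5.3, -0.3, -0.1]
grip_width: -0.0001
time: 28.98
tcp_pos: [0.5582, -0.2094, 0.0335]
ee_rot: [-179.8, -0.0, 88.5]
ft_force: [-2.8, 0.2, 3.8]
grip_width: -0.0002
[[294, 115], [175, 116], [190, 229], [295, 228]]
[[0.5532, -0.1393], [0.5039, -0.1381], [0.5036, -0.1882], [0.5517, -0.1888]]
```

The force turned to −2.8 N with +3.8 N upward as I backed off. So the finger's shoulder rests on the bar's top and drags it back. I'll take off the lateral load and lift straight up.

```bash
python3 -m jog '[[[0,-0.02,0],[0,0,0],0],[[0,-0.04,0],[0,0,0],0],[[0,-0.04,0],[0,0,0],0],[[0,-0.04,-0.03],[0,0,0],0],[[0,-0.04,-0.06],[0,0,0],0],[[0,-0.04,-0.1],[0,0,0],0],[[0,-0.04,-0.15],[0,0,0],0],[[0,-0.04,-0.25],[0,0,0],0],[[0,-0.04,-0.4],[0,0,0],0],[[0,-0.04,-0.6],[0,0,0],0]]'
python3 -m jog '[[[0,0,-0.5],[0,0,0],0],[[0,0,-1.2],[0,0,0],0],[[0,0.5,-2],[0,0,0],0],[[-1,1,-3],[0,0,0],0],[[-2,1,-4],[0,0,0],0],[[-3,1,-5],[0,0,0],0],[[-4,1,-5],[0,0,0],0],[[-5,1,-5],[0,0,0],0],[[-5,1,-5],[0,0,0],0],[[-5,1,-5],[0,0,0],0]]'
python3 - <<'E'
from h import *
m=camera_model("wrist");w=snapshot("wrist");cv2.imwrite("pics/w13.png",cv2.resize(w[:260,150:350,::-1],None,fx=2.3,fy=2.3,interpolation=cv2.INTER_CUBIC))
k=mask(w,(18,120,60),(32,255,255),(60,2,560,390));bb,c=box(k);ap=cv2.approxPolyDP(c,5,True)[:,0];print(ap.tolist())
print(np.round(cast(ap,.040,m)[:,:2],4).tolist())
b=snapshot("top");mt=camera_model("top")
k=mask(b,(18,70,60),(32,255,255),(370,110,478,222));bb,c=box(k);print(np.round(cast(bb,.04,mt)[:,:2],4).tolist())
E
```

```text
time: 29.87
tcp_pos: [0.558, -0.2093, 0.0485]
ee_rot: [-179.9, -0.0, 88.5]
ft_force: [-0.1, -0.7, 0.2]
grip_width: 0.0002
time: 30.7
tcp_pos: [0.5798, -0.3362, 0.1744]
ee_rot: [180.0, 0.0, 88.4]
ft_force: [-0.1, 0.5, -0.4]
grip_width: 0.0002
[[206, 2], [215, 127], [273, 126], [270, 2]]
[[0.5029, -0.1819], [0.5005, -0.2778], [0.5497, -0.2786], [0.5527, -0.1842]]
[[0.5053, -0.137], [0.5543, -0.1389], [0.5505, -0.28], [0.5014, -0.2774]]
```

View pics/w13.png

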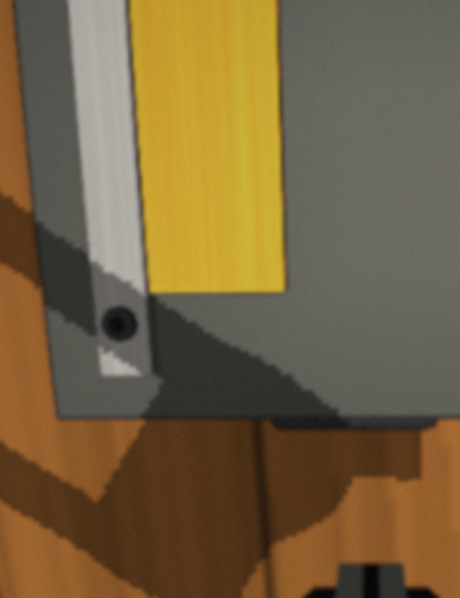

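The bar is flush against the rail down to its end at (150,293). By the top camera its edge lies at 1.59°, the stop at 1.57°. The gripper is clear and reads no force, so I'm handing in.

```bash
python3 -c "
from rig import *
print(manip.job_done())"
```

```text
the job is handed in; nothing more can be done
None
```

The brass bar is lying flat on the marking-out plate with its long edge snug against the stop. I handed the job in at about 31 s of the 72 s allowed.

- **Drawing out:** I pressed on the end that showed with about 7–12 N and drew the bar flat out onto the ledge.
- **Carrying:** I gripped it by its long sides, carried it over and set it down gently, reading about 5 N at contact.
- **First push failed:** I pushed the far edge until the bar met the stop (11 N at most). When I withdrew, a finger resting on the bar's top dragged it back about 8 mm.
- **Second push held:** I pushed it up again, reading about 5 N. Then I took the sideways load off and lifted straight up.

**Last checks:**
- **Seating:** The last wrist picture shows no gap along the half of the bar in view, including the near end. I saw the far end flush only during the first push, not after the final lift.
- **Alignment:** The top camera puts the bar's edge at 1.59° against 1.57° for the stop. Its measured position agrees with the stop face to 1–3 mm, about the calibration error.
- **Try square:** It was in place when I last looked, before the second push; I did not measure it again.
- **Other bars:** The steel and aluminium bars looked unmoved after the draw; I did not check the rack again after lifting the brass bar away.
- **Pictures:** I viewed 14, four over the budget of 10 and beyond the one or two extra allowed.

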